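# Fit the flatted drive wheel to the tipped robot car

## Task

Pull the dust cap out of the drive hub of the robot car on its cradle and put it in the small-parts tray. Then take the wheel with the flat on its boss and axle from the rack, turn it so that its flat matches the flat in the hub's hole, thread the axle in until the wheel sits fully home against the hub, and let go. Leave the other wheel in the rack, and the tall bottle, the screwdriver and the cardboard box where they are.

Things in the scene. Friction and masses are not known exactly. Their poses are not given: they have to be found in the camera images.
- hub_mouth (a point): Centre of the front face of the car's empty aluminium drive hub (44 mm across). z: its axis, out of the hole, leaning 28 deg from vertical; x: from the axis to the hole's flat (any angle at start). Inwards: round recess 22 mm in diameter, 8 mm deep, then a D-hole 18 mm in diameter, flat 5 mm from the axis, down to 36 mm. Stiff, turns about z only above 0.3 N m. Its mouth is 150 mm above the bench.
- car: Half-built robot car on a cradle, fixed: tilted side plate 250 x 140 mm, 38 mm below the hub's face. Origin: on the bench under its middle, z up. The hub mouth lies at (-30, -60, 150) mm here; the hub's axis leans towards this frame's -x, the robot's side. A wheel like the loose ones is already mounted 120 mm from the hub along this frame's +y, axis parallel.
- cap: Grey plastic dust cap plugged loosely in the hub's recess, 20 to 42 g. Origin: centre of the underside of its flange, lying on the hub's face at the start; z: its axis, pointing out of the hub. Flange 32 mm in diameter, z 0 to 4 mm; knob to grip, 18 mm in diameter, z 4 to 26 mm; collar 20 mm in diameter, z -6.5 to 0 mm.
- wheel_flat: The wheel to fit, upright, axle down in a rack hole, any yaw; 0.10 to 0.20 kg. Origin: centre of its back face (to meet the hub's face); z: out of the front; x: towards the flats. Rubber tyre 64 mm in diameter, z 0 to 24 mm. Boss to grip: D, 28 mm in diameter, flat at x = 8 mm, z 24 to 52 mm. Axle: D, 16 mm in diameter, flat at x = 4 mm, down to z = -29 mm, then an 11 mm end down to -34 mm.
- wheel_round: The other wheel in the rack, same size but boss (28 mm) and axle (16 mm) are plain round; must be left alone. Origin and z as for the flatted wheel.
- rack: Plywood rack block 100 x 200 x 45 mm (x, y, z), fixed. Origin: centre of its underside. Two square holes, 20 mm wide and 42 mm deep, at y = -50 and +50 mm; the wheels' back faces rest on its top, 45 mm above the bench.
- tray_in (a point): Centre of the inner floor of the grey plastic small-parts tray, fixed: 120 x 120 x 35 mm outside, walls 4 mm, open on top; floor about 4 mm above the bench. Axes along its walls, z up.
- bottle: White plastic cleaner bottle, 56 mm in diameter, 190 mm tall, loose; leave alone. Origin: centre of its underside.
- screwdriver: Screwdriver lying on the bench, 160 mm long, loose; leave alone. Its x axis runs along it.
- motor_box: Cardboard box 60 x 60 x 50 mm, loose; leave alone. Origin: centre of its underside.
Not all that is in view belongs to the job. Of the things shaped like the cap, the grey one is meant. Of the things that look like the part that bears tray_in, take the one that is farthest to the robot's right at the start.

How it is judged:
On the way, in this order (a step that is already met when the one before it is completed fails the run):
1. the dust cap lies in the small-parts tray (x of cap in the frame of tray_in between -0.056 and 0.056 m and y of cap in the frame of tray_in between -0.056 and 0.056 m and z of cap in the frame of tray_in between -0.005 and 0.03 m and linear speed of cap below 0.03 m/s), for 0.2 s.
2. the flatted wheel sits home in the hub, flats matched (distance between wheel_flat and hub_mouth below 0.005 m and z of wheel_flat in the frame of hub_mouth below 0.003 m and angle between the z axis of wheel_flat and the z axis of hub_mouth, either way round below 0.08 rad and angle between the x axis of wheel_flat and the x axis of hub_mouth, either way round below 0.35 rad), for 0.2 s.
At the end, for the whole second after the job is handed in: Cap at rest in the tray; flatted wheel released and at rest in the hub: back face within 3 mm of the hub's face, centre within 5 mm, axes within 0.08 rad, flats within 0.35 rad. Other wheel, bottle, screwdriver and box within 30 mm of their start (all of step 1 and all of step 2 and linear speed of wheel_flat below 0.02 m/s and angular speed of wheel_flat below 0.2 rad/s); the robot touches nothing.
It fails at once if wheel round moved more than 30 mm (distance of wheel_round from where it was at the start of the episode above 0.03 m).
It fails at once if bottle moved more than 30 mm (distance of bottle from where it was at the start of the episode above 0.03 m).
It fails at once if screwdriver moved more than 30 mm (distance of screwdriver from where it was at the start of the episode above 0.03 m).
It fails at once if motor box moved more than 30 mm (distance of motor_box from where it was at the start of the episode above 0.03 m).
It also fails if it takes over 58 s, if anything falls off the work surface, if the arm or the gripper's body presses on something with over 40 N, if the wrist force passes 120 N, or if a joint passes its speed limit or range.

## Robot

A 6-joint arm with a two-finger parallel gripper is mounted at the origin on the work surface. World frame = base frame: x ahead of the robot, y to its left, z up, the work surface at z = 0. Lengths are in m, angles in rad, forces in N, time in s.
With the tool pointing down it reaches from about 0.35 to 0.975 m from the base axis. Payload 7.1 kg.
Tool frame: the origin (TCP) lies midway between the tips of the shut fingers; the grasp point (between the pads) lies 19 mm behind it; z points along the fingers, x is the direction in which the jaws open and shut, and the axes are right-handed (so a half turn about z gives the same grasp; the last joint's range is limited). The gripper opens to 88 mm and grips with 3 to 60 N. Pads are 20 mm wide; open, the fingers measure 115 mm over their backs; the gripper's body (75 mm by 178 mm) begins 61 mm behind the grasp point.
Start: joints at [1.202, 0.423, 1.63, -0, 1.089, -0.019], TCP at [0.214, 0.587, 0.223] pointing down, gripper open.
Joint ranges: [-3, 3], [-0.9, 2.11], [0.09, 2.58], [-1.31, 4.45], [0.11, 2.69], [-2.54, 2.54]. Speed limits (rad/s): [2.39, 2.39, 3.01, 3.14, 3.14, 3.14].

## Interface

Orientations are given as a unit quaternion [w, x, y, z].
In Python, from station import move_pose, movel, movej, command_gripper, wait, inverse_kinematics, read_camera, camera_info, MotionError, job_done, get_time, get_joint_pos, get_qvel, get_effort, get_tcp_pos, get_ee_rot, get_ft_force, get_ft_torque, get_grip_width gives the robot as it stands. Calls block until the motion is done:
- move_pose(position, orientation): joint-space move of the TCP to a pose.
- movel(position, frame=None, v=0.15, until_force=None): straight line of the TCP; frame=None keeps the orientation; v is the mean speed in m/s. With until_force (N) it stops when the force on the tool has changed by that much, and returns True; else False.
- movej(angles): joint-space move.
- command_gripper(opening): opening from 0.0 (shut) to 1.0 (fully open); the grip force is fixed at half the most; returns when the fingers have stopped.
- wait(seconds).
- inverse_kinematics(position, orientation): joint angles nearest the present ones, or None.
- read_camera(name): name is "scene" or "top"; returns the picture (480x640x3 uint8, red, green, blue); there is no depth.
- camera_info(name): a dict with "intrinsics" (3x3 intrinsics, pixels), "dist" ([k1, k2, p1, p2, k3] as OpenCV has them; the pictures are not rectified), "T" (4x4, takes a point from camera to world coordinates). Camera axes: x right, y up, looking along -z (the intrinsics and any distortion apply to the point x, -y, -z); pixel columns grow to the right and rows downward; lengths in m; the calibration is good to about 2 mm. A picture is of the moment at which its call begins. camera_info takes no time and is no camera call.
A pose or a line that the arm cannot do raises MotionError and nothing moves.
- job_done(): hands the job in, once; it reports no verdict.
Readings, each from a call of its own:
- get_time(): time.
- get_joint_pos(): joint angles.
- get_qvel(): joint speeds.
- get_effort(): joint torques, N m.
- get_tcp_pos(): TCP position.
- get_ee_rot(): TCP orientation.
- get_ft_force(): force on the tool from outside, world axes, zero at the start.
- get_ft_torque(): the same for the moment, N m.
- get_grip_width(): opening from 0.0 (shut) to 1.0 (fully open).
Only numpy, scipy, OpenCV 4.12 (cv2) and the standard library are available. Lean on these libraries where they do the work, as an engineer would, in place of code of your own. Each camera call takes 0.05 s, during which the arm holds its last target.

## Working session

There is one attempt and no reset: what is moved stays moved. The work goes in short steps, each a Python script; the robot and the scene stay as the last script left them, time stands still between calls to the robot, and variables do not carry over. Pictures are saved under pics/ and viewed, and the job is handed in when it is done.

```bash
ls; mkdir -p pics; python3 - <<'E'
from station import *
import cv2
for n in ("scene","top"):
    im=read_camera(n); cv2.imwrite(f"pics/{n}0.png",im[:,:,::-1])
    c=camera_info(n); print(n,c)
print(get_time(),get_tcp_pos(),get_ee_rot())
E
```

```text
pics
scene {'intrinsics': array([[556.48103639,   0.        , 327.27738071],
       [  0.        , 556.48103639, 234.94645263],
       [  0.        ,   0.        ,   1.        ]]), 'dist': array([0.00393429, 0.        , 0.        , 0.        , 0.        ]), 'T': array([[-0.06723465, -0.72226219,  0.68834354,  1.23353976],
       [ 0.99767819, -0.05617088,  0.03851047, -0.01720128],
       [ 0.01085021,  0.68933458,  0.72436186,  0.93379394],
       [ 0.        ,  0.        ,  0.        ,  1.        ]])}
top {'intrinsics': array([[487.35218908,   0.        , 313.77402101],
       [  0.        , 487.35218908, 232.75569145],
       [  0.        ,   0.        ,   1.        ]]), 'dist': array([-0.07255959,  0.        ,  0.        ,  0.        ,  0.        ]), 'T': array([[-0.00923161,  0.97998674, -0.19884858,  0.23971356],
       [-0.99994588, -0.0100013 , -0.00286667, -0.04398921],
       [-0.00479804,  0.19881136,  0.98002603,  1.27140706],
       [ 0.        ,  0.        ,  0.        ,  1.        ]])}
0.1 [0.21399309 0.58669334 0.22199218] [ 3.85980648e-04  8.19354585e-01  5.73286664e-01 -5.62491232e-04]
```

View pics/scene0.png

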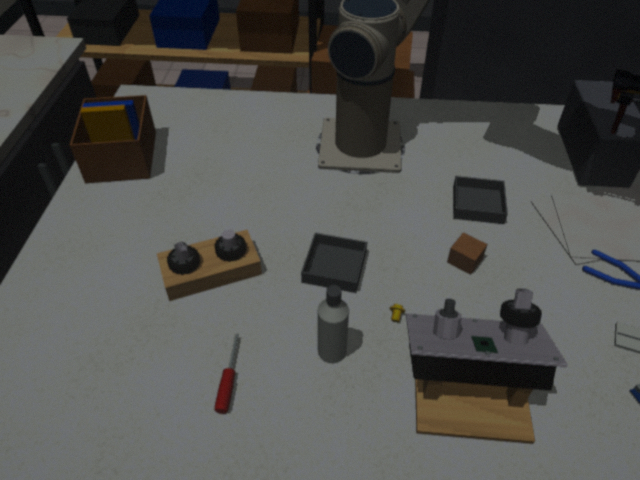

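View pics/top0.png

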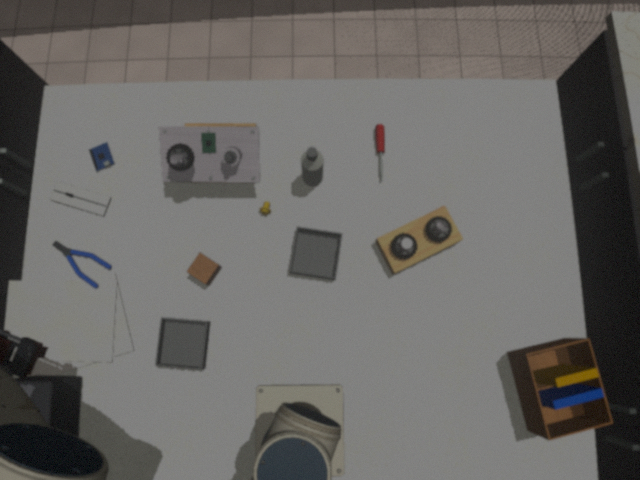

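The scene view shows two trays at (335,262) and (480,200). In the top view they are at (315,254) and (184,343), and the first is further right, so it is the target. Two things are shaped like the cap: the grey one in the hub (scene (448,310), top (232,156)) and a yellow decoy (scene (398,312)). The wheels in the rack are at scene (183,257) and (231,244). Next I'll take close crops of these.

```bash
python3 - <<'E'
import cv2,numpy as np
s=cv2.imread("pics/scene0.png");t=cv2.imread("pics/top0.png")
def crop(im,x,y,w,h,k): 
    c=cv2.resize(im[y:y+h,x:x+w],None,fx=k,fy=k,interpolation=cv2.INTER_CUBIC)
    return np.clip(255*(c/255.)**0.6,0,255).astype(np.uint8)
cv2.imwrite("pics/c1.png",np.hstack([crop(s,155,220,110,80,7)]))
cv2.imwrite("pics/c2.png",crop(s,400,280,170,120,4.7))
cv2.imwrite("pics/c3.png",crop(t,370,200,100,75,8))
cv2.imwrite("pics/c4.png",crop(t,155,115,110,80,7))
E
```

```text
(no output)
```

View pics/c1.png

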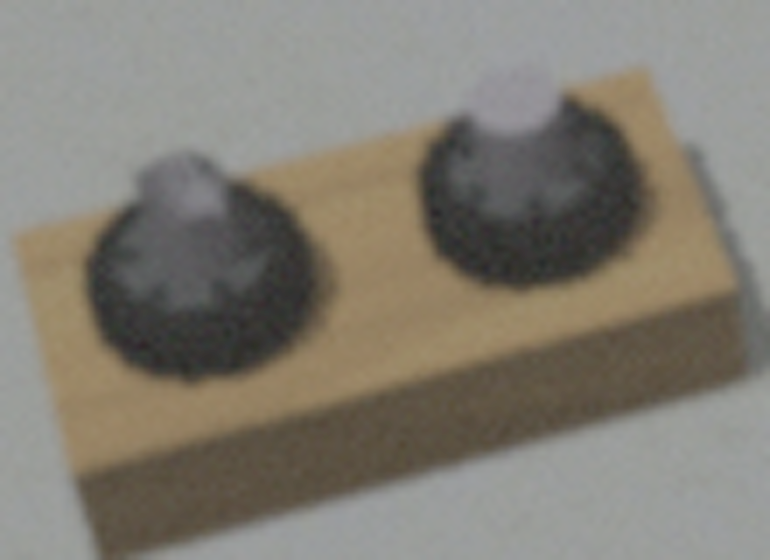

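View pics/c2.png

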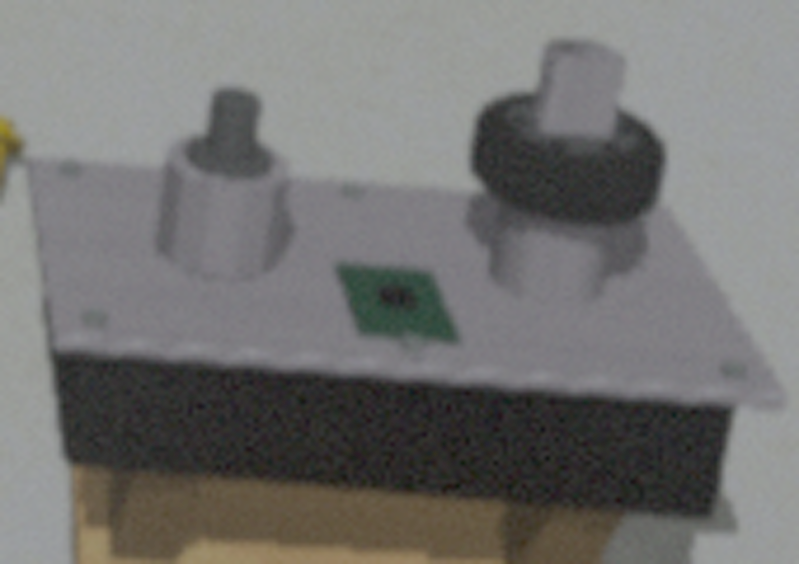

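View pics/c3.png

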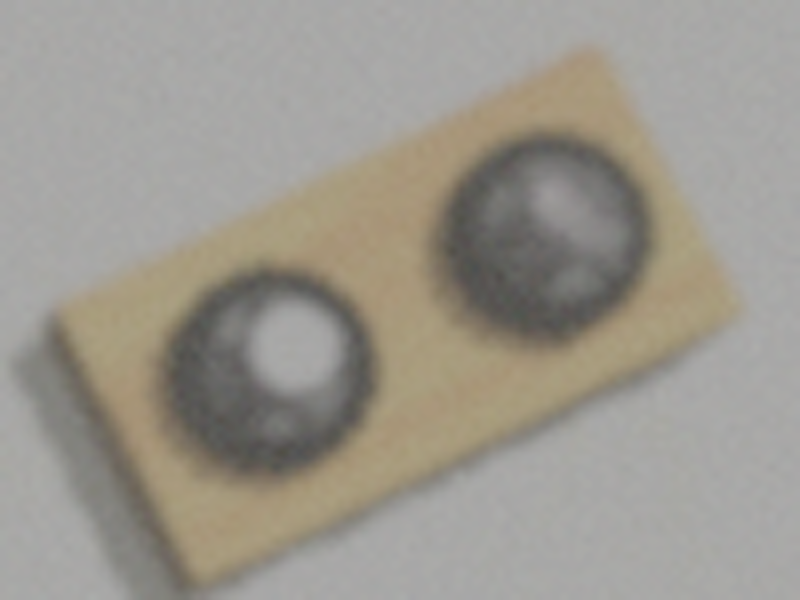

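View pics/c4.png

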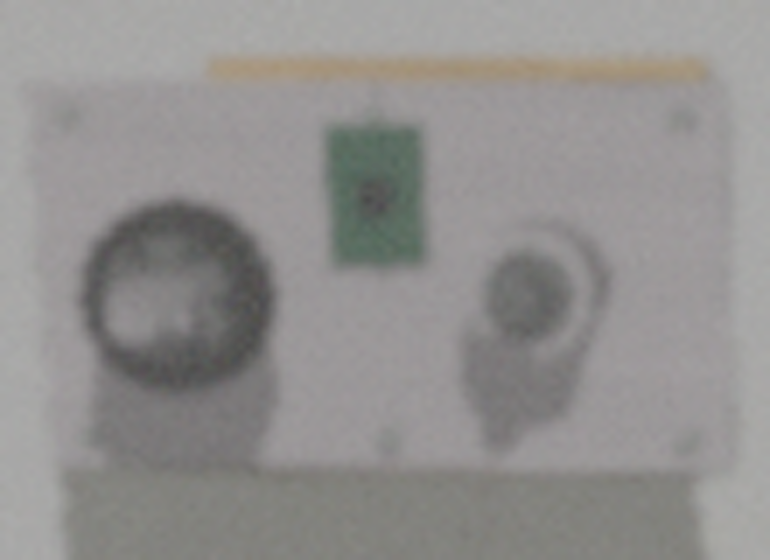

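```bash
cat > h.py <<'E'
import numpy as np,cv2
from station import *
from scipy.spatial.transform import Rotation as R
from scipy.optimize import least_squares
CI={n:camera_info(n) for n in("scene","top")}
def proj(n,P):
    c=CI[n];T=np.linalg.inv(c["T"]);P=np.atleast_2d(P)@T[:3,:3].T+T[:3,3]
    return cv2.projectPoints(P*[1,-1,-1],np.zeros(3),np.zeros(3),c["intrinsics"],c["dist"])[0][:,0]
def ray(n,uv):
    c=CI[n];q=cv2.undistortPoints(np.array([[uv]],float),c["intrinsics"],c["dist"])[0,0]
    return c["T"][:3,3],c["T"][:3,:3]@np.array([q[0],-q[1],-1])
def onz(n,uv,z):
    o,d=ray(n,uv);return o+d*(z-o[2])/d[2]
def Rz(a):return R.from_euler('z',a).as_matrix()
def shot(n,k,name):
    im=np.mean([read_camera(n).astype(float) for _ in range(k)],0)
    im=im.clip(0,255).astype(np.uint8)[:,:,::-1];cv2.imwrite(f"pics/{name}.png",im);return im
def crop(im,x,y,w,h,k,g=.6):
    c=cv2.resize(im[y:y+h,x:x+w],None,fx=k,fy=k,interpolation=cv2.INTER_CUBIC)
    return (255*(c/255.)**g).clip(0,255).astype(np.uint8)
def circ(c,Rm,r,z,n=40,flat=None):
    a=np.linspace(0,2*np.pi,n);p=np.c_[r*np.cos(a),r*np.sin(a),0*a+z]
    if flat is not None:p[:,0]=np.minimum(p[:,0],flat)
    return c+p@Rm.T
LEAN=np.deg2rad(28)
def hubR(yaw): # x cross.. z leans to car -x
    return Rz(yaw)@R.from_euler('y',-LEAN).as_matrix()
E
python3 - <<'E'
from h import *
s=shot("scene",6,"sa");t=shot("top",6,"ta")
cv2.imwrite("pics/d1.png",crop(s,155,225,100,75,8))
cv2.imwrite("pics/d3.png",crop(t,370,200,100,75,8))
# rough
for n,z,pts in (("top",.045,[(405,247),(438,231)]),("scene",.045,[(183,262),(231,248)]),("top",.15,[(232,157)]),("top",.0,[(315,254)])):
    for p in pts: print(n,p,onz(n,p,z))
E
```

```text
top (405, 247) [ 0.44901046 -0.27330952  0.045     ]
top (438, 231) [ 0.48990348 -0.36077329  0.045     ]
scene (183, 262) [ 0.4906402  -0.36115634  0.045     ]
scene (231, 248) [ 0.44367415 -0.26834753  0.045     ]
top (232, 157) [0.65757752 0.15675066 0.15      ]
top (315, 254) [ 0.44044807 -0.04297732  0.        ]
```

View pics/d1.png

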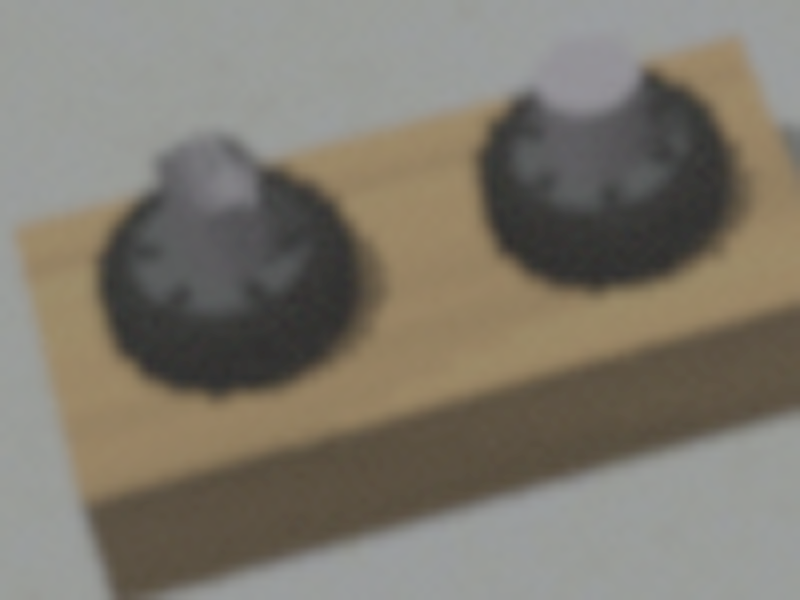

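View pics/d3.png

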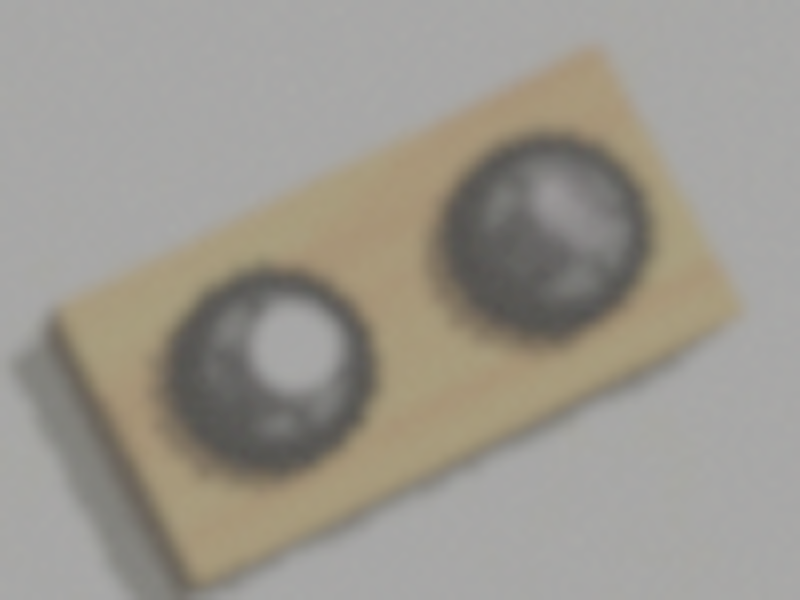

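```bash
cat >> h.py <<'E'
def overlay(n,im,x,y,w,h,k,curves,g=.6):
    c=crop(im,x,y,w,h,k,g)
    for P,col in curves:
        q=(proj(n,P)-[x,y]+.5)*k-.5
        cv2.polylines(c,[np.round(q*8).astype(np.int32).reshape(-1,1,2)],False,col,1,cv2.LINE_AA,3)
    return c
E
python3 - <<'E'
from h import *
s=cv2.imread("pics/sa.png");t=cv2.imread("pics/ta.png")
I=np.eye(3)
cu=[]
for c in ([.4900,-.361,.045],[.4465,-.271,.045]):
    c=np.array(c)
    cu+=[(circ(c,I,.032,0),(0,255,0)),(circ(c,I,.032,.024),(0,255,255)),(circ(c,I,.014,.052),(0,0,255))]
cv2.imwrite("pics/e.png",np.hstack([overlay("scene",s,160,225,66,80,6,cu),overlay("top",t,375,205,66,80,6,cu)]))
cv2.imwrite("pics/e2.png",np.vstack([overlay("scene",s,160,225,100,50,8,cu),overlay("top",t,370,205,100,25*2+10,8,cu)])[:,:])
E
```

```text
(no output)
```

View pics/e2.png

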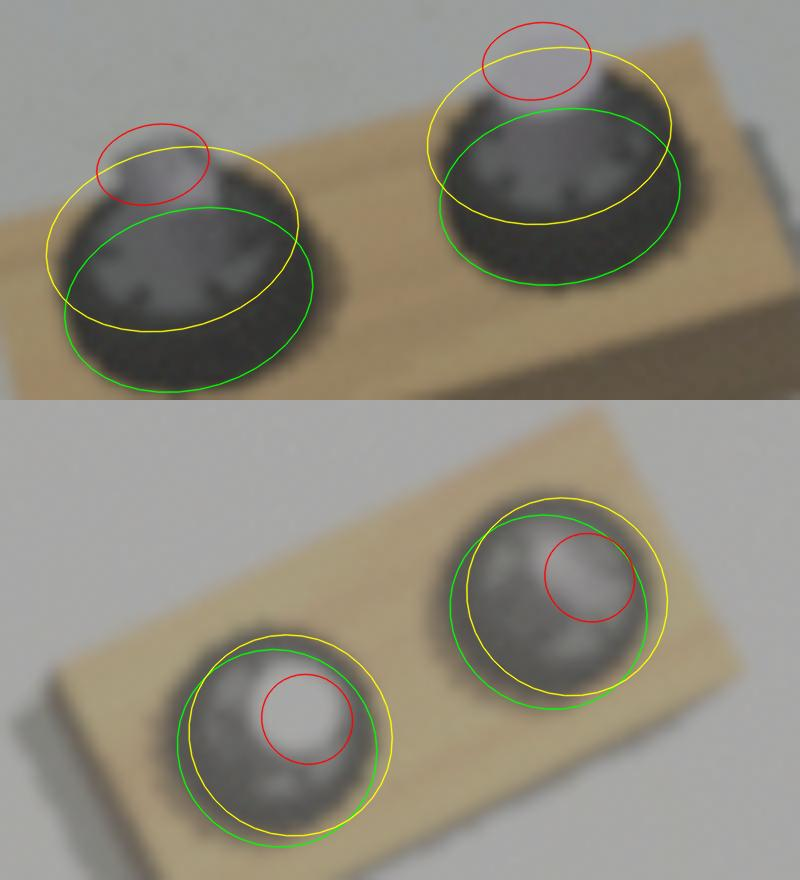

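```bash
python3 - <<'E'
from h import *
s=cv2.imread("pics/sa.png");t=cv2.imread("pics/ta.png")
I=np.eye(3)
cu=[]
for c in ([.4914,-.3565,.045],[.4477,-.2665,.045]):
    c=np.array(c)
    cu+=[(circ(c,I,.032,0),(0,255,0)),(circ(c,I,.032,.024),(0,255,255)),(circ(c,I,.014,.052),(0,0,255))]
d=np.array([.4477-.4914,.09]);d/=np.linalg.norm(d);c=np.array([.4695,-.3115])
n=np.array([d[1],-d[0]])
box=np.array([np.r_[c+a*d+b*n,.045] for a,b in((-.1,-.05),(-.1,.05),(.1,.05),(.1,-.05),(-.1,-.05))])
cu.append((box,(255,0,0)))
cv2.imwrite("pics/e2.png",np.vstack([overlay("scene",s,160,225,100,50,8,cu),overlay("top",t,370,205,100,25*2+10,8,cu)])[:,:])
A=np.vstack([overlay("scene",s,165,230,40,28,18,[]),]);B=overlay("top",t,420,213,40,28,18,[])
cv2.imwrite("pics/e3.png",A);cv2.imwrite("pics/e4.png",B)
E
```

```text
(no output)
```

View pics/e2.png

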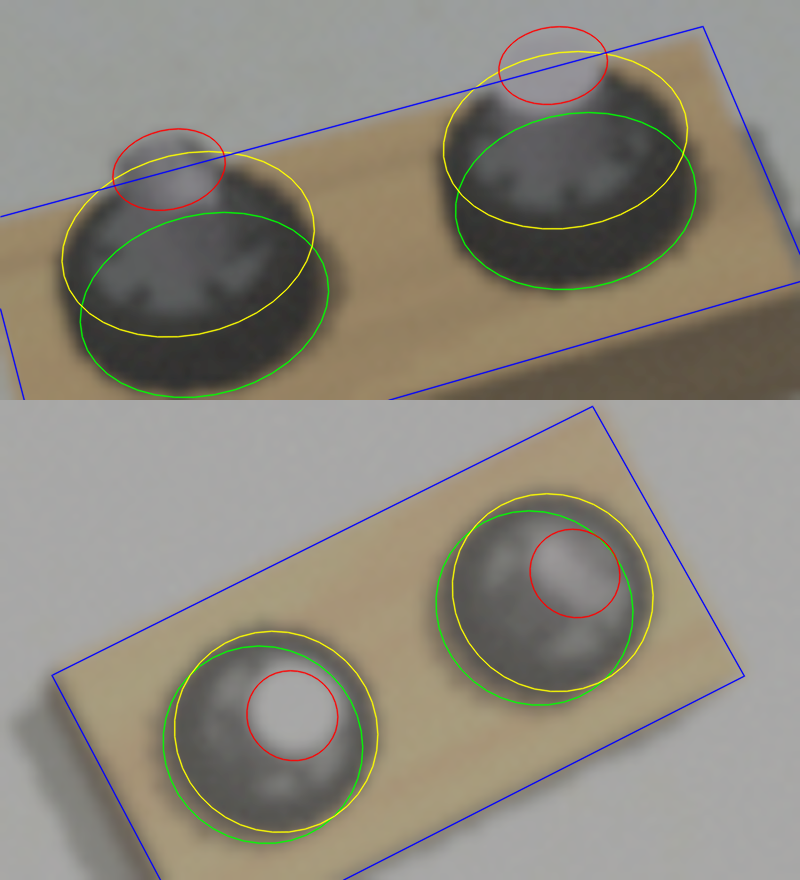

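View pics/e3.png

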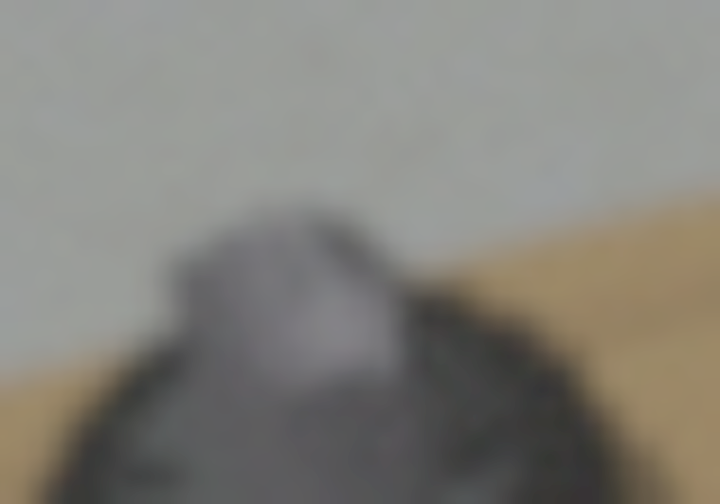

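View pics/e4.png

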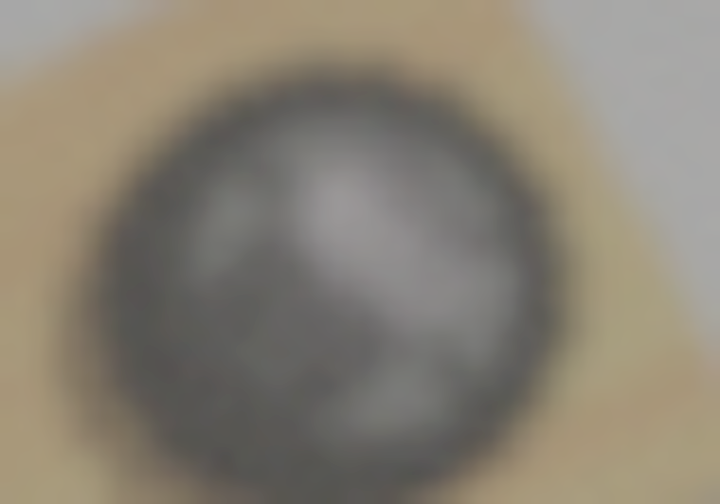

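```bash
python3 - <<'E'
from h import *
s=cv2.imread("pics/sa.png");t=cv2.imread("pics/ta.png")
c=np.array([.4914,-.3565,.045])
rows=[]
for yaw in (135,-45):
    M=Rz(np.deg2rad(yaw))
    cu=[(circ(c,M,.014,.052,80,.008),(0,0,255)),(circ(c,M,.014,.024,80,.008),(0,255,0))]
    rows.append(np.hstack([overlay("scene",s,170,235,28,21,14,cu,.5),overlay("top",t,428,216,28,21,14,cu,.5)]))
cv2.imwrite("pics/e5.png",np.vstack(rows))
E
```

```text
(no output)
```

View pics/e5.png

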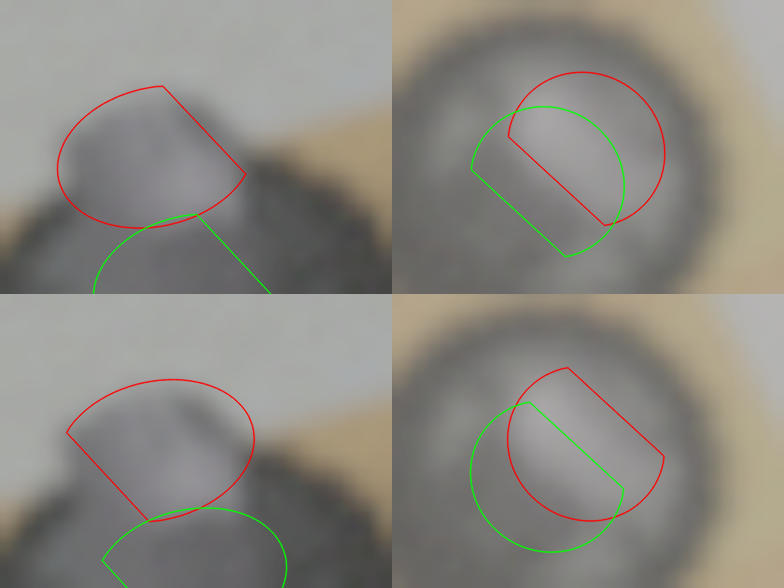

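```bash
cat > hub.py <<'E'
from h import *
import sys
s=cv2.imread("pics/sa.png");t=cv2.imread("pics/ta.png")
x,y,yaw,out=float(sys.argv[1]),float(sys.argv[2]),np.deg2rad(float(sys.argv[3])),sys.argv[4]
c=np.array([x,y,.15]);M=hubR(yaw)
w=c+M@[0,.12,0]
cu=[(circ(c,M,.022,0),(0,255,0)),(circ(c,M,.022,-.038),(0,200,0)),(circ(c,M,.016,.004),(0,255,255)),(circ(c,M,.009,.026),(0,0,255)),
(circ(w,M,.032,0),(255,0,255)),(circ(w,M,.032,.024),(255,0,0)),(circ(w,M,.022,-.038),(0,200,0))]
A=overlay("scene",s,425,280,130,72,6,cu);B=overlay("top",t,160,125,104,66,7.5,cu)
cv2.imwrite("pics/%s_s.png"%out,A);cv2.imwrite("pics/%s_t.png"%out,B)
E
python3 hub.py .645 .157 0 f0
```

```text
(no output)
```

View pics/f0_s.png

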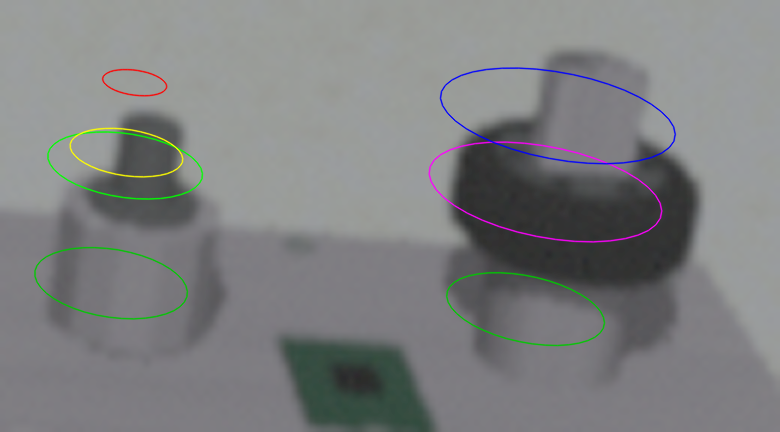

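View pics/f0_t.png

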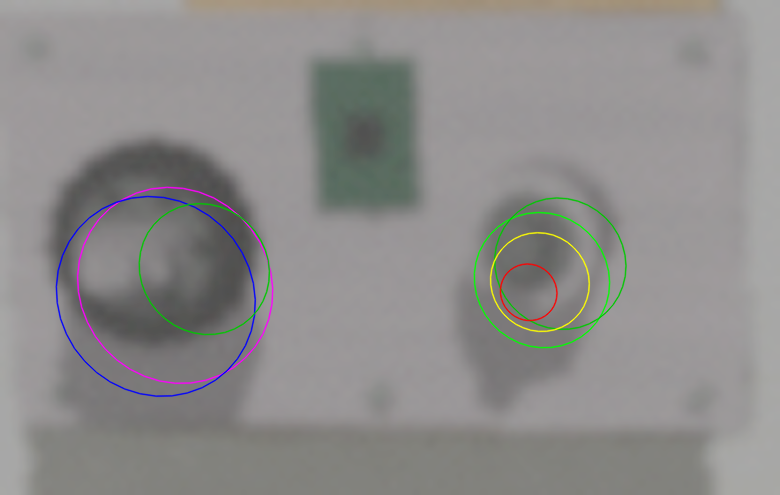

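```bash
python3 hub.py .661 .160 -0.7 f1
```

```text
(no output)
```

View pics/f1_s.png

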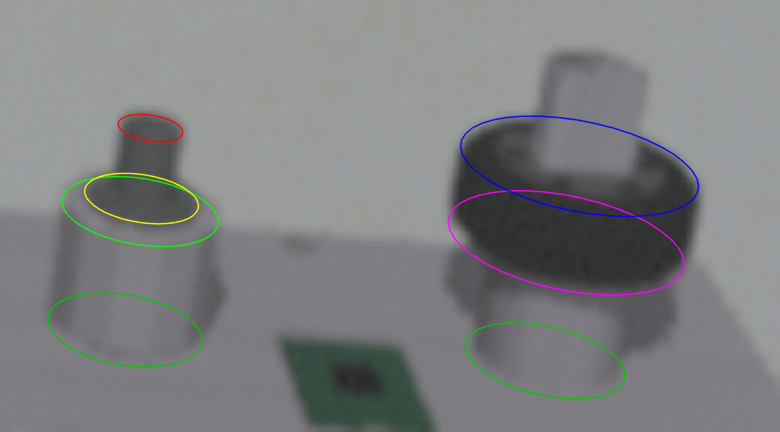

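View pics/f1_t.png

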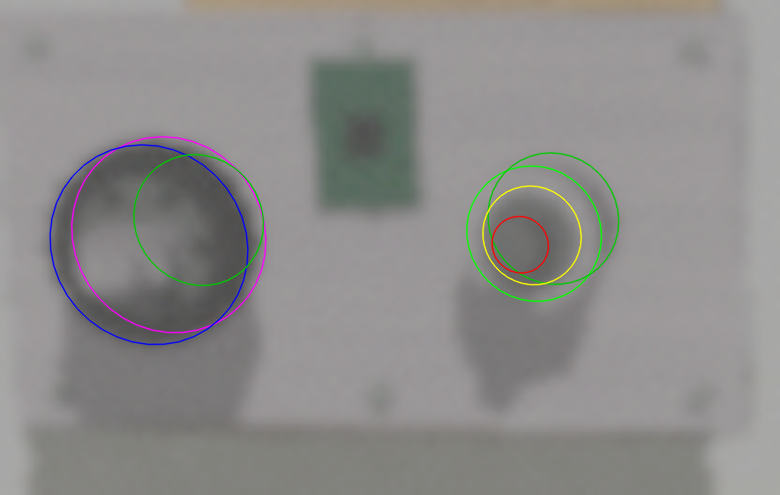

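```bash
cat >> h.py <<'E'
def quat(M):
    q=R.from_matrix(M).as_quat();return np.array([q[3],q[0],q[1],q[2]])
def toolR(H,a): # tool z = -H z ; jaw x = H x rotated by a about H z
    x=H@np.array([np.cos(a),np.sin(a),0]);z=-H[:,2];return np.c_[x,np.cross(z,x),z]
HUB=np.array([.661,.160,.150]);HR=hubR(np.deg2rad(-.5))
E
python3 - <<'E'
from h import *
for a in (90,-90,0,180,45,135,-45,-135):
    q=quat(toolR(HR,np.deg2rad(a)))
    for d in (.0055,.06,.12):
        j=inverse_kinematics(HUB+HR[:,2]*d,q);print(a,d,None if j is None else np.round(j,2))
for a in (90,-90,0,45,-45):
    q=quat(toolR(np.eye(3),np.deg2rad(a)));j=inverse_kinematics([.44,-.043,.02],q);print(a,None if j is None else np.round(j,2))
for a in (135,-45):
    q=quat(toolR(np.eye(3),np.deg2rad(a)));j=inverse_kinematics([.491,-.356,.071],q);print(a,None if j is None else np.round(j,2))
print(np.mean([onz("top",p,.035) for p in((296,228),(341,232),(334,281),(289,276))],0))
E
```

```text
90 0.0055 [ 0.28  0.45  1.89 -0.39  0.36 -0.94]
90 0.06 [ 0.3   0.34  1.92 -0.34  0.44 -0.99]
90 0.12 [ 0.31  0.22  1.93 -0.29  0.54 -1.03]
-90 0.0055 [ 0.28  0.45  1.89 -0.39  0.36  2.2 ]
-90 0.06 [ 0.3   0.34  1.92 -0.34  0.44  2.15]
-90 0.12 [ 0.31  0.22  1.93 -0.29  0.54  2.11]
0 0.0055 [ 0.28  0.45  1.89 -0.39  0.36  0.63]
0 0.06 [ 0.3   0.34  1.92 -0.34  0.44  0.58]
0 0.12 [ 0.31  0.22  1.93 -0.29  0.54  0.54]
180 0.0055 [ 0.28  0.45  1.89 -0.39  0.36 -2.51]
180 0.06 None
180 0.12 None
45 0.0055 [ 0.28  0.45  1.89 -0.39  0.36 -0.15]
45 0.06 [ 0.3   0.34  1.92 -0.34  0.44 -0.2 ]
45 0.12 [ 0.31  0.22  1.93 -0.29  0.54 -0.24]
135 0.0055 [ 0.28  0.45  1.89 -0.39  0.36 -1.73]
135 0.06 [ 0.3   0.34  1.92 -0.34  0.44 -1.77]
135 0.12 [ 0.31  0.22  1.93 -0.29  0.54 -1.81]
-45 0.0055 [ 0.28  0.45  1.89 -0.39  0.36  1.42]
-45 0.06 [ 0.3   0.34  1.92 -0.34  0.44  1.37]
-45 0.12 [ 0.31  0.22  1.93 -0.29  0.54  1.33]
-135 0.0055 None
-135 0.06 None
-135 0.12 None
90 [-0.12  0.54  2.13 -0.    0.48 -1.7 ]
-90 [-0.12  0.54  2.13 -0.    0.48  1.45]
0 [-0.12  0.54  2.13 -0.    0.48 -0.12]
45 [-0.12  0.54  2.13 -0.    0.48 -0.91]
-45 [-0.12  0.54  2.13 -0.    0.48  0.66]
135 None
-45 [-0.65  0.6   1.76 -0.    0.79  0.14]
[ 0.43486873 -0.04302892  0.035     ]
```

```bash
python3 - <<'E'
from h import *
q=quat(toolR(HR,np.pi/2))
move_pose(HUB+HR[:,2]*.16,q);print(get_time())
movel(HUB+HR[:,2]*.04,v=.2)
r=movel(HUB+HR[:,2]*.0065,v=.06,until_force=5);print(r,get_ft_force(),HR.T@(get_tcp_pos()-HUB))
command_gripper(0.0);print(get_grip_width()*88,get_ft_force(),get_time())
movel(HUB+HR[:,2]*.06,v=.1);print(get_grip_width()*88,get_ft_force(),get_time())
movel(HUB+HR[:,2]*.15,v=.2)
s=shot("scene",2,"sb");t=shot("top",2,"tb")
cv2.imwrite("pics/g.png",np.vstack([crop(s,390,200,100,60,8),crop(t,180,110,100,60,8)])[:,:800])
E
```

```text
2.7333
False [-0.96619083  0.31104402  0.26727075] [-1.88649361e-04 -4.59304886e-05  6.25885643e-03]
17.54559430885241 [-0.35998327 -0.03630569 -0.03506153] 5.275
17.094428754693258 [ 0.38822948 -0.2808535  -0.22404534] 5.9583
```

View pics/sb.png

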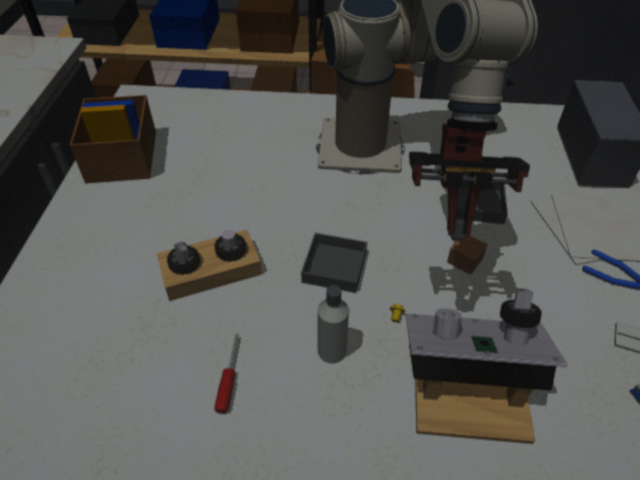

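The cap is in the fingers (17 mm grip) and the hub at scene (447,325) is open. Next it goes in the tray at scene (335,262).

```bash
python3 - <<'E'
from h import *
q=quat(toolR(np.eye(3),np.pi/4))
move_pose([.437,-.043,.15],q)
r=movel([.437,-.043,.019],v=.15,until_force=4);print(r,get_tcp_pos(),get_time())
command_gripper(.36)
movel([.437,-.043,.10],v=.2)
move_pose([.46,-.25,.25],quat(toolR(np.eye(3),-np.pi/4)))
print(get_time())
s=shot("scene",2,"sc");t=shot("top",6,"tc")
cv2.imwrite("pics/g.png",crop(t,200,130,160,120,5))
cv2.imwrite("pics/g2.png",crop(t,218,143,32,24,24,.8))
print(get_time())
E
```

```text
False [ 0.4375706  -0.04289108  0.0195373 ] 8.875
10.975
11.375
```

View pics/g.png

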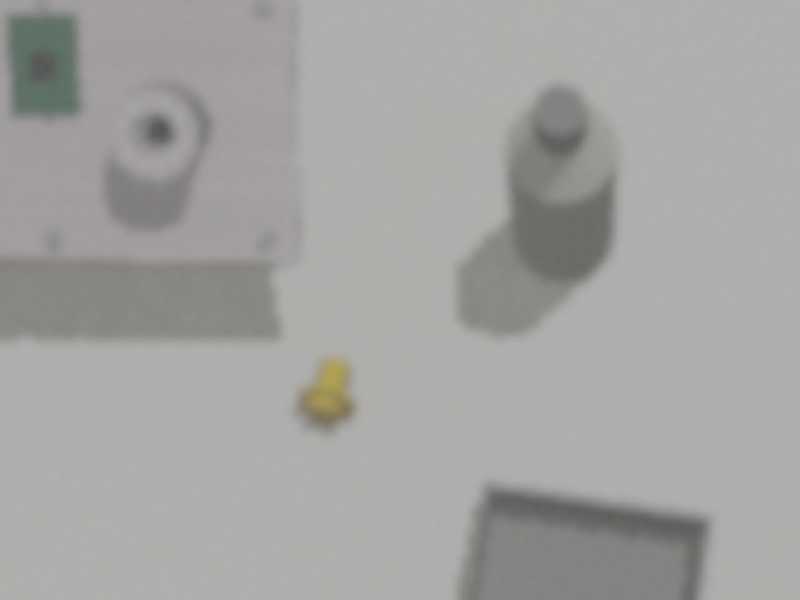

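View pics/g2.png

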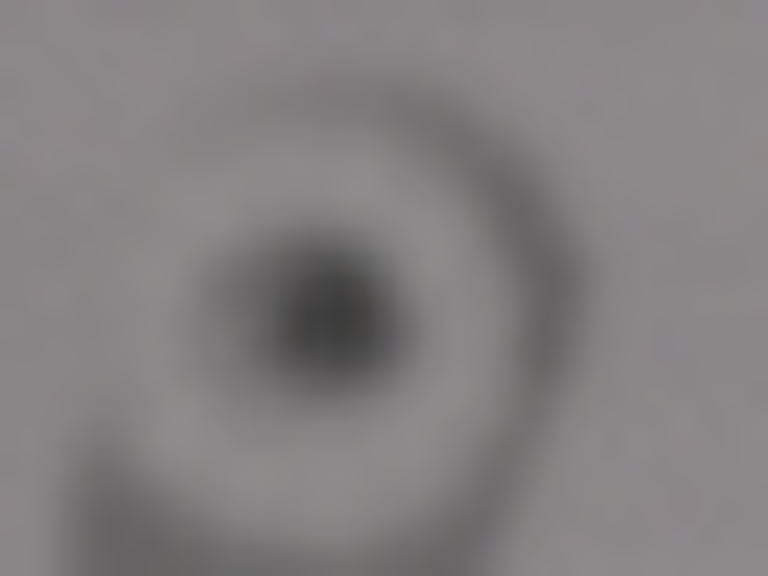

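View pics/sc.png

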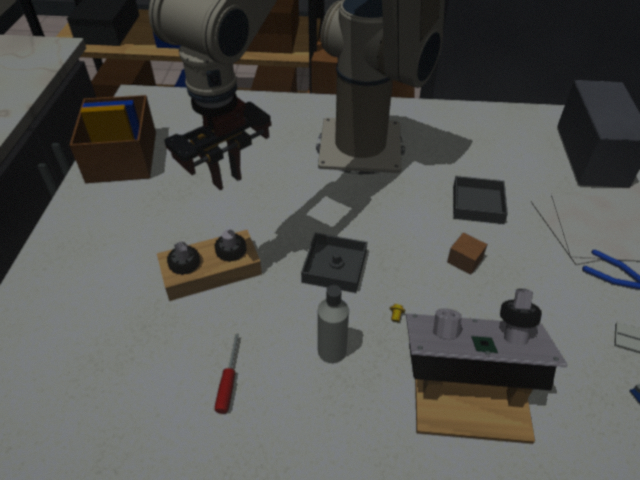

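```bash
python3 - <<'E'
from h import *
t=cv2.imread("pics/tc.png")
x0,y0,w,h=222,146,20,20;k=10
g=cv2.cvtColor(t,cv2.COLOR_BGR2GRAY)[y0:y0+h,x0:x0+w].astype(float)
def mask(P):
    q=(proj("top",P)-[x0,y0]+.5)*k-.5
    m=np.zeros((h*k,w*k),np.uint8);cv2.fillPoly(m,[np.round(q*16).astype(np.int32)],1,shift=4);return m.astype(float)
def model(yaw,du,dv,sig,full=False):
    c=HUB+HR@[du,dv,0]
    M=HR@Rz(yaw)
    rim=mask(circ(c,M,.022,0,80));rec=mask(circ(c,M,.011,0,80));flo=mask(circ(c,M,.011,-.008,80))*rec
    D=mask(circ(c,M,.009,-.008,120,.005))*rec
    L=[np.ones_like(rim),rec,flo,D]  
    A=[cv2.resize(cv2.GaussianBlur(a,(0,0),sig*k),(w,h),interpolation=cv2.INTER_AREA) for a in L]
    return A
yy,xx=np.mgrid[:h,:w]
def solve(yaw,du,dv,sig):
    A=model(yaw,du,dv,sig)
    cc=proj("top",HUB+HR@[du,dv,0])[0]-[x0,y0]
    W=((xx-cc[0])**2+(yy-cc[1])**2<7.5**2)
    X=np.stack([a[W] for a in A]+[xx[W]-cc[0],yy[W]-cc[1]],1);b=g[W]
    s,_,_,_=np.linalg.lstsq(X,b,rcond=None);return np.sqrt(np.mean((X@s-b)**2)),s
from scipy.optimize import minimize
res=[]
for yd in range(0,360,20):
    o=minimize(lambda p:solve(np.deg2rad(p[0]*10),p[1]/1e3,p[2]/1e3,.9)[0],[yd/10,0,0],method="Nelder-Mead",options=dict(maxfev=120,initial_simplex=[[yd/10,0,0],[yd/10+1,0,0],[yd/10,1.5,0],[yd/10,0,1.5]]))
    res.append((o.fun,o.x*[10,1,1],yd))
for r in sorted(res,key=lambda r:r[0])[:9]:print(r[0],np.round(r[1],1),r[2],np.round(solve(np.deg2rad(r[1][0]),r[1][1]/1e3,r[1][2]/1e3,.9)[1],1))
b=sorted(res,key=lambda r:r[0])[0][1]
c=HUB+HR@[b[1]/1e3,b[2]/1e3,0]
outs=[]
for yd in (b[0],b[0]+180):
    M=HR@Rz(np.deg2rad(yd))
    outs.append(overlay("top",t,222,146,20,20,20,[(circ(c,M,.022,0),(0,255,0)),(circ(c,M,.011,0),(0,255,255)),(circ(c,M,.009,-.008,90,.005),(0,0,255))],1.))
cv2.imwrite("pics/k.png",np.hstack(outs))
E
```

```text
3.934681024974775 [159.1  -2.1   1.1] 180 [119.  -23.1  13.5 -55.5   0.    0. ]
3.940935380449587 [163.5  -2.1   1.1] 160 [119.  -20.3  10.2 -54.7   0.   -0. ]
3.9516059842555498 [162.7  -2.2   1.1] 200 [118.9 -20.9  11.3 -55.4   0.    0. ]
3.953547016336376 [161.5  -2.2   1.2] 100 [118.9 -20.8  11.6 -55.7  -0.    0. ]
3.9598060083234015 [158.4  -2.1   1.2] 220 [119.  -21.5  11.9 -55.4  -0.    0. ]
3.990121489071857 [143.6  -1.9   1.3] 140 [119.4 -26.8  16.7 -55.1   0.    0. ]
4.047996056028378 [ 3.17e+02  2.00e-01 -6.00e-01] 300 [117.7 -62.7  73.5 -76.   -0.3   0.2]
4.063509920428929 [ 3.2e+02  2.0e-01 -5.0e-01] 260 [117.7 -61.9  71.5 -74.8  -0.3   0.2]
4.088954150033055 [126.5  -1.8   1.6] 120 [ 1.194e+02 -2.810e+01  1.820e+01 -5.520e+01 -0.000e+00  1.000e-01]
```

View pics/k.png

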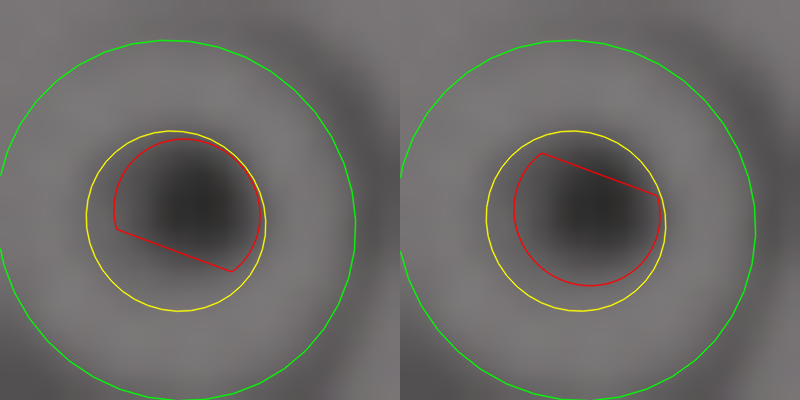

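```bash
cat > ray.py <<'E'
from h import *
import sys
from scipy.optimize import minimize
t=cv2.imread("pics/tc.png")
x0,y0,w,h=222,146,20,20;k=5
g=cv2.cvtColor(t,cv2.COLOR_BGR2GRAY)[y0:y0+h,x0:x0+w].astype(float)
c_=CI["top"]
sx=(np.arange(w*k)+.5)/k-.5+x0;sy=(np.arange(h*k)+.5)/k-.5+y0
UV=np.stack(np.meshgrid(sx,sy),-1).reshape(-1,1,2)
q=cv2.undistortPoints(UV,c_["intrinsics"],c_["dist"])[:,0]
Dw=np.c_[q[:,0],-q[:,1],-np.ones(len(q))]@c_["T"][:3,:3].T
O=c_["T"][:3,3]
def inside(p):
    r=np.hypot(p[:,0],p[:,1]);z=p[:,2]
    return (z>0)|((z>-.008)&(r<.011))|((z>-.036)&(z<=-.008)&(r<.009)&(p[:,0]<.005))
def render(yaw,du,dv,L,sig=.9):
    c=HUB+HR@[du,dv,0];M=HR@Rz(yaw)
    o=M.T@(O-c);d=Dw@M;l=M.T@(L/np.linalg.norm(L))
    p=o-d*(o[2]/d[:,2])[:,None]
    step=d/np.abs(d[:,2:])*.0004
    r=np.hypot(p[:,0],p[:,1]);cav=r<.011;face=(r<.022)&~cav
    P=p.copy();act=cav.copy()
    P[act]+=step[act]*.01
    for i in range(95):
        n=P+step;ok=act&inside(n);P[ok]=n[ok];act=ok
        if not act.any():break
    # normals
    rr=np.hypot(P[:,0],P[:,1]);nx=np.zeros_like(P)
    fl=((P[:,2]<-.0356)|((P[:,2]>-.008)&(P[:,2]<-.0074)));
    wall=cav&~fl
    flat=wall&(P[:,2]<=-.008)&(P[:,0]>.0046)
    nx[:,:2]=-P[:,:2]/np.maximum(rr,1e-6)[:,None];nx[flat]=[-1,0,0];nx[fl]=[0,0,1]
    ndl=np.clip(nx@l,0,None)
    S=P+nx*.0003;lit=cav.copy();up=S[:,2]>0
    for i in range(95):
        S=S+l/l[2]*.0004;lit&=inside(S)
    dif=np.where(face,l[2],np.where(cav,ndl*lit,0))
    dep=np.where(cav,np.clip(-P[:,2]/.036,0,1),0)
    out=[]
    amb=np.where(face,1.,np.where(cav,np.where(P[:,2]>-.0085,.75,.4),0))
    hubm=(face|cav).astype(float)
    for a in(dif,amb,1-hubm):
        out.append(cv2.resize(cv2.GaussianBlur(a.reshape(h*k,w*k),(0,0),sig*k),(w,h),interpolation=cv2.INTER_AREA))
    return out
yy,xx=np.mgrid[:h,:w]
def solve(yaw,du,dv,L,img=False):
    A=render(yaw,du,dv,L)
    cc=proj("top",HUB)[0]-[x0,y0]
    W=((xx-cc[0])**2+(yy-cc[1])**2<6.5**2)
    from scipy.optimize import nnls
    X=np.stack([a[W] for a in A],1);s,rn=nnls(X,g[W])
    if img:return sum(a*b for a,b in zip(A,s)),s
    return rn/np.sqrt(W.sum())+ .1*(du**2+dv**2)/.0015**2
if __name__=="__main__":
    L0=np.array([.17,-.18,1])
    res=[]
    for yd in range(0,360,15):
        f=lambda p:solve(np.deg2rad(yd),p[0]/1e3,p[1]/1e3,np.array([p[2]/5,p[3]/5,1]))+.1*((p[2]/5-.17)**2+(p[3]/5+.18)**2)/.08**2
        o=minimize(f,[0,0,.85,-.9],method="Nelder-Mead",options=dict(maxfev=60,initial_simplex=[[0,0,.85,-.9],[1.5,0,.85,-.9],[0,1.5,.85,-.9],[0,0,1.3,-.9],[0,0,.85,-.4]]))
        res.append((o.fun,yd,o.x));print(yd,round(o.fun,2),np.round(o.x,2))
    b=min(res,key=lambda r:r[0])
    ims=[g]
    for r in sorted(res,key=lambda r:r[0])[:3]:
        p=r[2];im,s=solve(np.deg2rad(r[1]),p[0]/1e3,p[1]/1e3,np.array([p[2]/5,p[3]/5,1]),True);print(r[1],s);ims.append(im)
    # worst opposite
    cv2.imwrite("pics/r.png",cv2.resize(np.hstack(ims).clip(0,255).astype(np.uint8),None,fx=10,fy=10,interpolation=cv2.INTER_CUBIC))
E
time timeout 500 python3 ray.py
```

```text
0 6.18 [-0.    0.62  0.94 -0.9 ]
15 6.19 [-0.14  1.04  0.82 -0.82]
30 6.06 [-0.26  1.01  0.79 -0.85]
45 6.06 [-0.39  1.09  0.84 -0.96]
60 5.94 [-0.56  1.36  0.87 -0.88]
75 5.91 [-0.68  1.31  0.88 -0.94]
90 5.88 [-0.82  1.38  0.87 -0.89]
105 5.93 [-1.07  1.37  0.89 -1.04]
120 5.89 [-1.16  1.29  0.94 -1.  ]
135 5.86 [-1.52  1.25  1.02 -0.93]
150 5.84 [-1.48  1.19  0.84 -0.88]
165 5.98 [-1.54  0.72  0.99 -0.83]
180 6.14 [-1.73  0.69  0.91 -0.86]
195 6.52 [-1.85  0.38  0.89 -0.75]
210 6.85 [-1.54  0.21  1.03 -0.82]
225 7.15 [-1.53  0.09  1.11 -0.85]
240 7.39 [-1.32 -0.12  1.09 -0.83]
255 7.39 [-1.13 -0.29  1.04 -0.72]
270 7.24 [-0.77 -0.33  0.89 -0.8 ]
285 7.11 [-0.59 -0.36  0.96 -0.79]
300 6.93 [-0.57 -0.31  0.92 -0.95]
315 6.77 [-0.43 -0.01  0.87 -0.84]
330 6.55 [-0.24  0.3   0.87 -0.79]
345 6.44 [-0.17  0.54  0.9  -0.82]
150 [  0.         124.34205209   0.        ]
135 [  0.         124.37159281   0.        ]
90 [  0.         124.31043047   0.        ]
real	2m34.990s
user	2m30.991s
sys	0m2.559s
```

```bash
python3 - <<'E'
from h import *
s=shot("scene",16,"sd");t=shot("top",16,"td");print(get_time())
a=crop(s,435,305,26,26,15,.8);b=crop(t,219,143,26,26,15,.8)
b2=crop(t,219,143,26,26,15,.4)
def st(i):
    i=i.astype(float);return ((i-40)/(190-40)*255).clip(0,255).astype(np.uint8)
cv2.imwrite("pics/m.png",np.hstack([a,b]))
g=cv2.cvtColor(t,cv2.COLOR_BGR2GRAY);print(g[150:165,225:240])
g=cv2.cvtColor(s,cv2.COLOR_BGR2GRAY);print(g[308:324,436:460])
E
```

```text
12.975
[[118 119 118 118 120 120 120 121 120 116 111 103  95  88  88]
 [120 122 120 118 116 115 115 118 119 118 117 112 102  88  83]
 [120 120 116 110 103  98  98 103 110 116 120 118 110  95  84]
 [119 114 106  96  88  80  74  79  93 110 119 119 112 101  87]
 [117 106  94  85  76  63  55  58  74  98 113 118 114 107  92]
 [114 102  92  83  70  56  47  48  61  85 106 115 116 109  96]
 [113 104  96  85  68  53  45  45  55  77 100 113 116 110  98]
 [114 107  99  87  71  58  52  50  58  80 102 114 117 110  95]
 [115 108 102  93  82  74  68  68  76  93 110 119 117 110  96]
 [118 113 106 101  97  92  90  90  98 108 117 120 117 110  97]
 [121 119 113 108 106 106 106 109 112 116 120 119 114 105  96]
 [121 120 117 115 115 115 116 117 118 120 120 115 108  99  94]
 [114 117 118 119 120 120 121 119 119 118 117 112 102  93  97]
 [105 111 116 118 120 120 121 119 116 114 111 105  95  91  99]
 [ 94 102 108 113 113 114 116 115 111 108 101  95  89  91 102]]
[[124 121 117 113 111 110 108 106 107 109 108 108 110 113 115 116 119 120
  120 121 122 123 123 123]
 [119 113 104  99  98  98  95  93  96  98  96 
[... 769 characters left out ...]
61  69  82  90  92  89  87  89  95  99  94  89  88  89  90  89  85
   86  91  90  90  88  87]
 [ 58  60  66  77  81  83  82  84  87  93  97  92  88  88  89  89  89  87
   88  89  87  85  82  79]
 [ 59  59  66  75  79  80  79  80  84  89  90  88  86  87  86  87  87  86
   85  85  84  81  76  69]
 [ 59  60  68  75  77  77  78  79  81  85  87  86  86  86  87  86  84  82
   82  81  81  77  69  62]
 [ 59  61  68  76  79  79  78  78  80  84  86  86  87  86  86  85  81  80
   80  80  79  74  65  60]
 [ 59  62  70  77  78  79  79  79  81  85  86  87  86  87  87  84  81  79
   79  79  78  73  64  59]
 [ 59  63  71  78  78  79  79  79  82  85  87  87  87  87  87  85  81  79
   80  79  78  73  63  60]]
```

View pics/m.png

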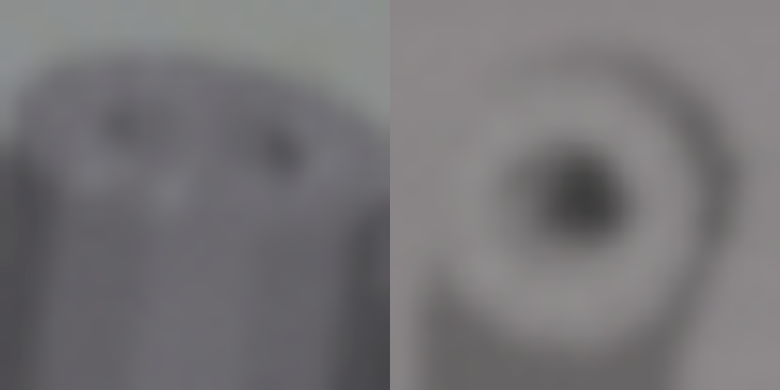

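```bash
cat > ray2.py <<'E'
from h import *
from scipy.optimize import nnls,minimize
k=4
V={}
for n,f,x0,y0,w,h in(("top","td",221,146,20,20),("scene","sd",434,302,28,26)):
    im=cv2.cvtColor(cv2.imread(f"pics/{f}.png"),cv2.COLOR_BGR2GRAY)[y0:y0+h,x0:x0+w].astype(float)
    c=CI[n]
    UV=np.stack(np.meshgrid((np.arange(w*k)+.5)/k-.5+x0,(np.arange(h*k)+.5)/k-.5+y0),-1).reshape(-1,1,2)
    q=cv2.undistortPoints(UV,c["intrinsics"],c["dist"])[:,0]
    V[n]=dict(im=im,x0=x0,y0=y0,w=w,h=h,D=np.c_[q[:,0],-q[:,1],-np.ones(len(q))]@c["T"][:3,:3].T,O=c["T"][:3,3])
def inside(p):
    r=np.hypot(p[:,0],p[:,1]);z=p[:,2]
    return (z>0)|((z>-.008)&(r<.011))|((z>-.036)&(z<=-.008)&(r<.009)&(p[:,0]<.005))
def render(n,c,yaw,L,sig):
    v=V[n];w,h=v["w"],v["h"];M=HR@Rz(yaw)
    o=M.T@(v["O"]-c);d=v["D"]@M;l=M.T@(L/np.linalg.norm(L))
    p=o-d*(o[2]/d[:,2])[:,None];r=np.hypot(p[:,0],p[:,1]);I=np.where(r<.011)[0];face=(r<.022)&(r>=.011)
    P=p[I];st=d[I]/np.abs(d[I,2:])*.0003;P=P+st*.01;act=np.ones(len(I),bool)
    for i in range(125):
        m=P+st;act&=inside(m)
        if not act.any():break
        P[act]=m[act]
    z=P[:,2];rec=z>-.0081;flo=rec&(z<-.0076)
    rr=np.hypot(P[:,0],P[:,1])
    nx=np.zeros_like(P);nx[:,:2]=-P[:,:2]/np.maximum(rr,1e-6)[:,None]
    fl=~rec&(P[:,0]>.0046);nx[fl]=[-1,0,0];bot=flo|(z<-.0356);nx[bot]=[0,0,1]
    S=P+nx*.0004;lit=np.ones(len(I),bool)
    for i in range(95):
        S=S+l/l[2]*.0004;lit&=inside(S)
    nl=np.clip(nx@l,0,None)*lit
    out=[]
    def img(a): return cv2.resize(cv2.GaussianBlur(a.reshape(h*k,w*k),(0,0),sig*k),(w,h),interpolation=cv2.INTER_AREA)
    def full(x):a=np.zeros(w*h*k*k);a[I]=x;return img(a)
    rim=img((r<.022).astype(float))
    return [img(face.astype(float)),full(rec*nl),full(rec*1.),full((~rec)*nl),full((~rec)*1.)],rim
def solve(p,L,ret=False):
    yaw,dx,dy=p[0],p[1],p[2];tot=0;ims=[]
    for n,sig in(("top",.85),("scene",.85)):
        A,rim=render(n,HUB+HR@[dx,dy,0],yaw,L,sig);W=rim>.93
        X=np.stack([a[W] for a in A],1);s,rn=nnls(X,V[n]["im"][W]);tot+=rn**2/W.sum()*(1 if n=="top" else 2);ims.append((sum(a*b for a,b in zip(A,s)),s))
    return ims if ret else tot
if __name__=="__main__":
    L=np.array([.17,-.18,1]);res=[]
    for yd in range(0,360,20):
        best=min(((solve((np.deg2rad(yd),a/1e3,b/1e3),L),a,b) for a in(-2.5,-1.5,-.5,.5) for b in(0,.8,1.6)))
        res.append((best[0],yd,best[1],best[2]));print(yd,round(best[0],2),best[1:])
    res.sort();rows=[]
    for n,i in(("top",0),("scene",1)):
        row=[V[n]["im"]]+[solve((np.deg2rad(r[1]),r[2]/1e3,r[3]/1e3),L,True)[i][0] for r in(res[0],res[1],res[2])]
        rows.append(cv2.resize(np.hstack(row),(780,195),interpolation=cv2.INTER_CUBIC))
    cv2.imwrite("pics/r2.png",(np.vstack(rows)*1.6).clip(0,255).astype(np.uint8))
E
time timeout 560 python3 ray2.py
```

```text
0 40.18 (-1.5, 0.8)
20 37.33 (-1.5, 0.8)
40 36.25 (-1.5, 0.8)
60 37.15 (-1.5, 0.8)
80 38.4 (-2.5, 0.8)
100 42.38 (-1.5, 0.8)
120 45.2 (-1.5, 0.8)
140 42.46 (-1.5, 0.8)
160 42.56 (-2.5, 0.8)
180 41.63 (-2.5, 0.8)
200 41.09 (-2.5, 0.8)
220 40.84 (-2.5, 0.8)
240 44.66 (-2.5, 0.8)
260 46.48 (-2.5, 0)
280 47.62 (-2.5, 0)
300 47.24 (-1.5, 0)
320 45.86 (-1.5, 0.8)
340 43.0 (-1.5, 0.8)
real	0m11.188s
user	0m11.619s
sys	0m0.118s
```

View pics/r2.png

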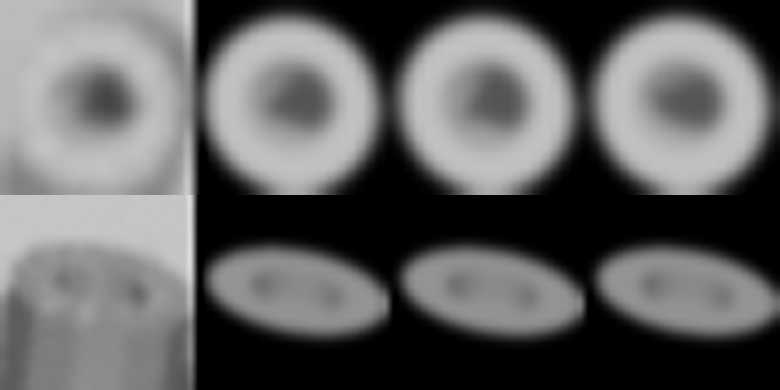

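```bash
cat > ray3.py <<'E'
from ray2 import *
for y0 in(20,50,80,200,150):
    f=lambda p:solve((p[0]/3,p[1]/1e3,p[2]/1e3),np.array([p[3]/5,p[4]/5,1]))+((p[3]/5-.17)**2+(p[4]/5+.18)**2)/.1**2
    s0=np.array([np.deg2rad(y0)*3,-1.8,.8,.85,-.9]);sim=np.vstack([s0]+[s0+np.eye(5)[i]*[.6,.7,.7,.5,.5][i] for i in range(5)])
    o=minimize(f,s0,method="Nelder-Mead",options=dict(maxfev=220,initial_simplex=sim))
    print(y0,round(o.fun,2),np.rad2deg(o.x[0]/3).round(1),o.x[1:].round(2))
for n in ("top","scene"):
    pass
E
python3 ray3.py
```

```text
20 23.99 51.5 [-2.53  1.05  0.73 -0.34]
50 23.68 57.0 [-2.5   1.04  0.73 -0.3 ]
80 24.01 71.6 [-2.35  1.27  0.83 -0.29]
200 32.46 211.9 [-2.7   0.64  0.88 -0.44]
150 33.73 158.0 [-2.5   1.05  1.18 -0.4 ]
```

The render fit matches both views, including the two dark spots in the scene crop at (443,312) and (453,315). It puts the hole's flat at about 57° in the hub frame and the mouth near (0.6585, 0.161). The grasp with the jaws on the flat can't reach that orientation within the last joint's range. I'll grip the wheel crosswise to centre it, twist it −60° in the rack, then regrip it on the flat.

```bash
python3 - <<'E'
from h import *
I=np.eye(3);T=lambda a:quat(toolR(I,np.deg2rad(a)))
c=np.array([.4914,-.3558])
move_pose([*c,.14],T(45));command_gripper(.55)
r=movel([*c,.0715],v=.15,until_force=6);print(r,get_tcp_pos(),get_ft_force())
command_gripper(0);print("w",get_grip_width()*88,get_ft_force())
movel([*c,.0755],v=.05)
movel([*c,.0755],T(15),v=.1)if 0 else move_pose([*c,.0755],T(15))
move_pose([*c,.0755],T(-15));print("w",get_grip_width()*88,get_ft_force(),get_ft_torque(),get_tcp_pos(),get_time())
movel([*c,.0710],v=.05)
command_gripper(.55);print(get_time())
move_pose([*c,.0715],T(30));
move_pose([*c,.0715],T(75));print(get_time())
s=shot("scene",3,"se")
cv2.imwrite("pics/n.png",crop(s,130,190,120,100,6.5))
E
```

```text
True [ 0.49011849 -0.35486827  0.06936713] [-0.47890414  0.52424502  5.59050519]
w 26.843295462283226 [0.8599764  0.90422541 5.5033618 ]
w 26.61127360430546 [ 3.66097297 -0.4383956  -2.36438444] [-0.1204894  -1.00711126  0.06562287] [ 0.49245263 -0.35622714  0.07586136] 17.3667
18.1667
19.7167
```

View pics/n.png

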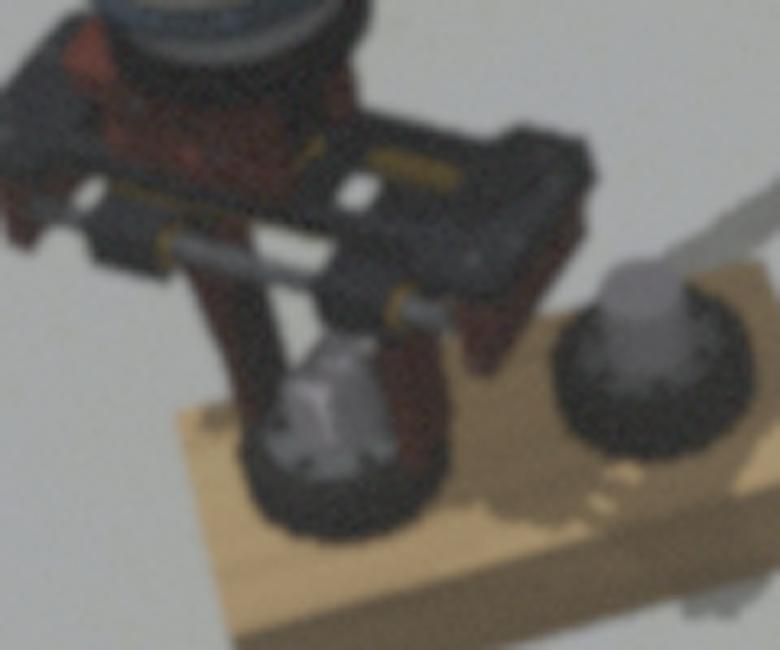

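```bash
python3 - <<'E'
from h import *
for i in range(5):print(get_tcp_pos(),get_ft_force())
c=np.array([.4914,-.3558])
u=np.array([np.cos(np.deg2rad(75)),np.sin(np.deg2rad(75))])
p=c-.003*u
movel([*p,.0715],v=.05)
command_gripper(0);print("w",get_grip_width()*88,get_ft_force(),get_ft_torque())
movel([*p,.0765],v=.05)
for i in range(3):print(get_tcp_pos(),get_ft_force(),get_ft_torque())
print(quat(toolR(np.eye(3),np.deg2rad(75))),get_ee_rot(),get_time())
movel([*p,.16],v=.15);print(get_grip_width()*88,get_ft_force(),get_time())
s=shot("scene",4,"sf")
cv2.imwrite("pics/n.png",crop(s,120,130,130,110,6))
E
```

```text
[ 0.49140834 -0.35577057  0.07149453] [-0.59915064  1.26384955 -1.34879711]
[ 0.49140834 -0.35577057  0.07149453] [-0.59915064  1.26384955 -1.34879711]
[ 0.49140834 -0.35577057  0.07149453] [-0.59915064  1.26384955 -1.34879711]
[ 0.49140834 -0.35577057  0.07149453] [-0.59915064  1.26384955 -1.34879711]
[ 0.49140834 -0.35577057  0.07149453] [-0.59915064  1.26384955 -1.34879711]
w 21.6088124926114 [3.43377722 4.36480392 1.78313109] [ 0.78675515 -0.73281401 -0.00717761]
[ 0.49086611 -0.35836052  0.07680891] [3.16741212 4.95247468 2.41273311] [ 0.99174685 -0.69295227 -0.03427678]
[ 0.49086611 -0.35836052  0.07680891] [3.16741212 4.95247468 2.41273311] [ 0.99174685 -0.69295227 -0.03427678]
[ 0.49086611 -0.35836052  0.07680891] [3.16741212 4.95247468 2.41273311] [ 0.99174685 -0.69295227 -0.03427678]
[0.         0.79335334 0.60876143 0.        ] [-5.33160997e-05  7.93391938e-01  6.08711062e-01  2.68930006e-04] 20.9
21.395413021765187 [-0.60072986 -0.06253208 -1.42697176] 21.6083
```

View pics/n.png

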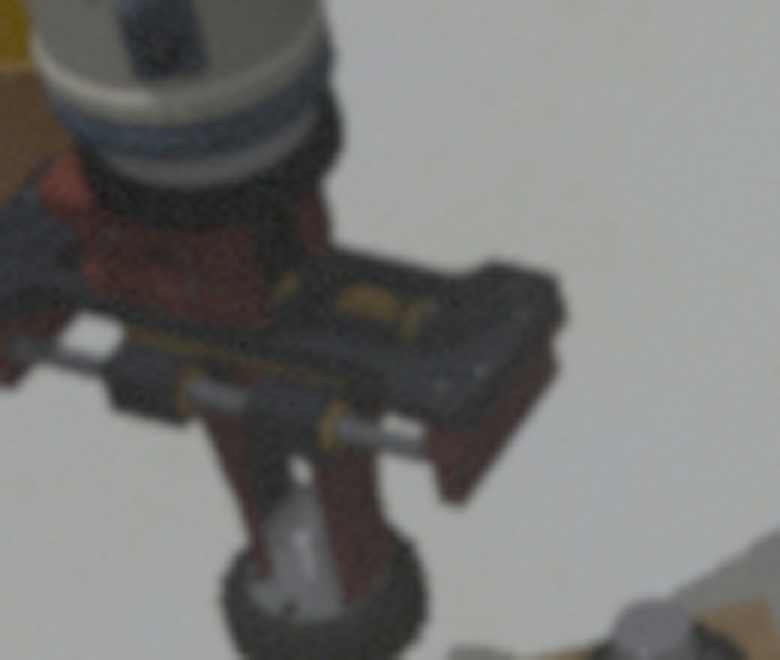

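```bash
cat >> h.py <<'E'
HUB=np.array([.6585,.1611,.150])
def wq(phi):return quat(toolR(HR,np.deg2rad(phi)))
def wp(d,phi,dx=0,dy=0):
    T=toolR(HR,np.deg2rad(phi));return HUB+HR@[dx,dy,d+.0265]-.003*T[:,0]
def state(phi):
    T=toolR(HR,np.deg2rad(phi));e=HR.T@(get_tcp_pos()+.003*T[:,0]-HUB);e[2]-=.0265
    return "pos",np.round(e*1e3,2),"F",np.round(HR.T@get_ft_force(),1),"T",np.round(HR.T@get_ft_torque(),2),"w",round(get_grip_width()*88,1),"t",get_time()
E
python3 - <<'E'
from h import *
phi=57
p=get_tcp_pos();movel([p[0],p[1],.33],v=.25)
move_pose(wp(.15,phi),wq(phi));print(state(phi))
movel(wp(.05,phi),v=.2);print(state(phi))
s=shot("scene",3,"sg");t=shot("top",3,"tg")
c=HUB;M=HR@Rz(np.deg2rad(phi));w=HUB+HR[:,2]*.05
cu=[(circ(HUB,M,.022,0),(0,255,0)),(circ(HUB,M,.011,0),(0,255,255)),(circ(w,M,.0055,-.034),(0,0,255)),(circ(w,M,.008,0,40,.004),(255,0,255)),(circ(w,M,.032,0),(255,0,0))]
cv2.imwrite("pics/o.png",np.vstack([overlay("scene",s,410,260,80,75,8,cu,.5)]))
cv2.imwrite("pics/o2.png",s)
E
```

```text
('pos', array([  0.16,  -0.54, 149.78]), 'F', array([-1.1,  0.1, -1.3]), 'T', array([0.02, 0.35, 0.06]), 'w', 21.3, 't', 24.5417)
('pos', array([ 0.31, -0.37, 50.13]), 'F', array([-0.5, -0.2, -1.2]), 'T', array([-0.07,  0.38,  0.02]), 'w', 21.2, 't', 25.1917)
```

View pics/o.png

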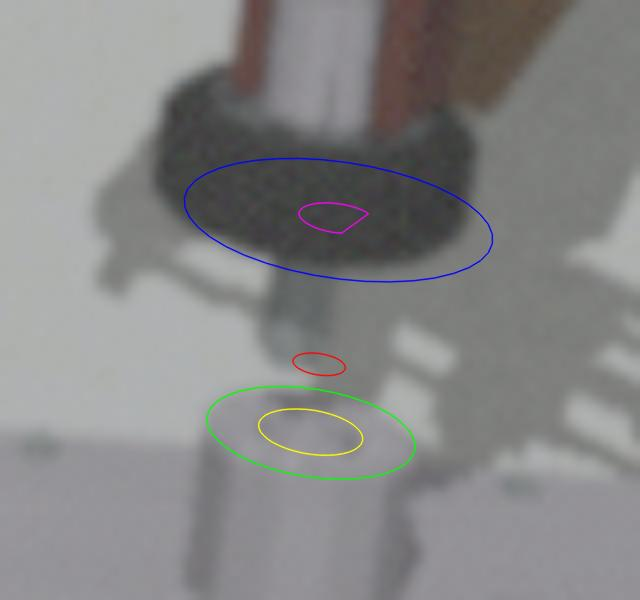

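```bash
python3 - <<'E'
from h import *
s=cv2.imread("pics/sg.png");s0=cv2.imread("pics/sd.png")
g=cv2.cvtColor(s,cv2.COLOR_BGR2GRAY).astype(int)
for r in (292,295,298,301,303,305,307,309):print(r,g[r,438:462])
for r in (320,324,328,332):print(r,g[r,428:466])
phi=57;M=HR@Rz(np.deg2rad(phi))
for z in(-.01,-.02): 
    q=proj("scene",circ(HUB,M,.022,z,200));print("hubcyl",z,q[:,0].min(),q[:,0].max(),q[:,1].mean())
w=HUB+HR@[.0003,-.0004,.0501]
for z in(-.012,-.024):
    q=proj("scene",circ(w,M,.008,z,200,.004));print("axle",z,q[:,0].min(),q[:,0].max(),q[:,1].mean())
q=proj("scene",circ(w,M,.0055,-.034,200));print("tip",q.min(0),q.max(0))
q=proj("scene",circ(w,M,.032,.0,200));print("tyre",q.min(0),q.max(0))
c=overlay("scene",s,430,290,36,28,20,[],.5);cv2.imwrite("pics/o3.png",c)
E
```

```text
292 [113 108 101  90  83  63  35  25  24  24  24  19  20  19  22  20  21  23
  23  22  23  25  28  31]
295 [ 95  97 102 110 104  73  46  38  42  43  42  42  43  45  53  58  61  61
  61  62  62  61  63  62]
298 [97 91 76 69 57 45 38 41 42 44 44 40 43 50 57 60 62 63 62 63 63 64 63 63]
301 [122 123 118 102  74  61  63  67  65  57  50  49  46  52  60  64  63  65
  65  64  70  86 104  99]
303 [123 123 121 112  94  72  64  66  68  63  55  56  58  59  64  63  64  66
  64  65  72  90 109 117]
305 [121 122 122 121 115 101  86  80  76  72  64  60  64  64  63  63  65  66
  63  64  67  70  74  83]
307 [121 120 120 117 116 114 113 111 111 108  97  78  65  63  62  62  61  61
  64  70  89 101  97  87]
309 [103  98  95  95  88  73  65  60  59  62  60  54  54  55  61  61  63  63
  70  87 112 120 121 118]
320 [85 87 87 86 86 81 70 58 56 59 64 73 77 77 75 77 80 83 85 84 84 85 85 84
 82 80 79 78 78 76 67 60 54 50 51 53 52 56]
324 [89 87 87 87 86 79 65 57 56 63 70 76 77 76 77 78 78 85 87 87 85 87 86 84
 80 77 78 77 75 70 60 55 60 70 80 85 84 85]
328 [88 86 87 87 82 72 59 56 59 66 76 77 78 77 78 79 85 86 85 86 88 86 85 82
 78 79 79 78 72 64 59 54 52 51 63 81 85 87]
332 [85 85 85 86 76 62 56 56 62 72 75 75 78 77 78 81 84 86 86 84 88 85 81 79
 78 77 76 73 67 59 55 52 56 70 81 86 85 83]
hubcyl -0.01 434.734341614785 460.6949884758278 318.8006828640804
hubcyl -0.02 434.12286583824607 459.99297434817333 324.00363377762113
axle -0.012 445.87481551479186 454.56464484202087 293.1345863806555
axle -0.024 445.0831473876346 453.73964626498673 299.57335101748635
tip [445.91292534 303.63499682] [452.4622154  306.45643889]
tyre [432.31252655 279.29989692] [470.90356414 294.74561886]
```

View pics/o3.png

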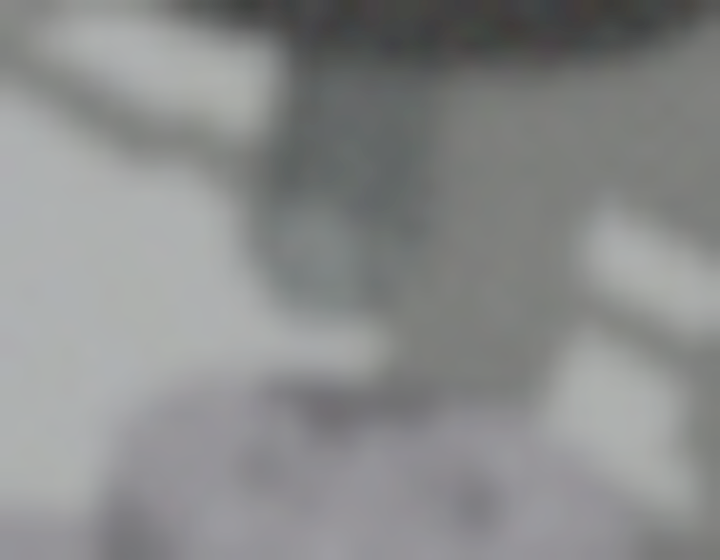

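The picture shows the axle tip at scene (446,305), about 5 mm to −y of where I predicted it. That means the flat is on the opposite jaw from the one I assumed, so I had the sign wrong. The mated angle is then out of the last joint's range, so I'll put the wheel back in its rack hole, turn the gripper half a turn and regrip.

```bash
python3 - <<'E'
from h import *
I=np.eye(3);T=lambda a:quat(toolR(I,np.deg2rad(a)))
c=np.array([.4914,-.3558]);u=np.array([np.cos(np.deg2rad(75)),np.sin(np.deg2rad(75))]);p=c+.003*u
movel(wp(.15,57),v=.25)
move_pose([*p,.30],T(75));print(get_time(),get_joint_pos().round(2))
movel([*p,.14],v=.25)
r=movel([*p,.0717],v=.1,until_force=8);z=get_tcp_pos();print(r,z,get_ft_force(),get_time())
E
```

```text
27.9167 [-0.64  0.32  1.6   0.    1.22 -1.95]
True [ 0.49202574 -0.35239842  0.07135463] [ 1.22425719 -1.11828508  3.86037754] 29.3917
```

```bash
python3 - <<'E'
from h import *
I=np.eye(3);T=lambda a:quat(toolR(I,np.deg2rad(a)))
c=np.array([.4914,-.3558]);u=np.array([np.cos(np.deg2rad(75)),np.sin(np.deg2rad(75))]);p=c+.003*u
command_gripper(.55)
move_pose([*p,.0717],T(-105));print(get_time(),get_joint_pos().round(2),get_ft_force())
s=shot("scene",2,"sh");cv2.imwrite("pics/n2.png",crop(s,130,190,120,100,6.5))
command_gripper(0);print("w",get_grip_width()*88,get_ft_force(),get_time())
movel([*p,.16],v=.15)
movel([*p,.33],v=.3)
phi=57
move_pose(wp(.15,phi),wq(phi));print(state(phi))
movel(wp(.045,phi),v=.25);print(state(phi))
s=shot("scene",3,"si")
M=HR@Rz(np.deg2rad(phi));w=HUB+HR[:,2]*.045
cu=[(circ(HUB,M,.022,0),(0,255,0)),(circ(HUB,M,.011,0),(0,255,255)),(circ(w,M,.0055,-.034),(0,0,255)),(circ(w,M,.008,0,40,.004),(255,0,255)),(circ(w,M,.032,0),(255,0,0))]
cv2.imwrite("pics/o.png",np.vstack([overlay("scene",s,410,260,80,75,8,cu,.5)]))
E
```

```text
32.6583 [-0.64  0.6   1.76 -0.    0.79  1.19] [ 0.01468452  0.55807626 -0.31254007]
w 21.297653039272472 [ 1.32705858 -0.71897224  0.17591564] 33.2917
('pos', array([ 4.0000e-02, -5.4000e-01,  1.4967e+02]), 'F', array([-0.5, -0.5, -1.6]), 'T', array([-0.02,  0.39, -0.03]), 'w', 21.2, 't', 36.625)
('pos', array([ 0.11, -0.5 , 44.95]), 'F', array([-1.1,  0.1, -1.2]), 'T', array([-0.01,  0.42,  0.03]), 'w', 21.6, 't', 37.1917)
```

View pics/o.png

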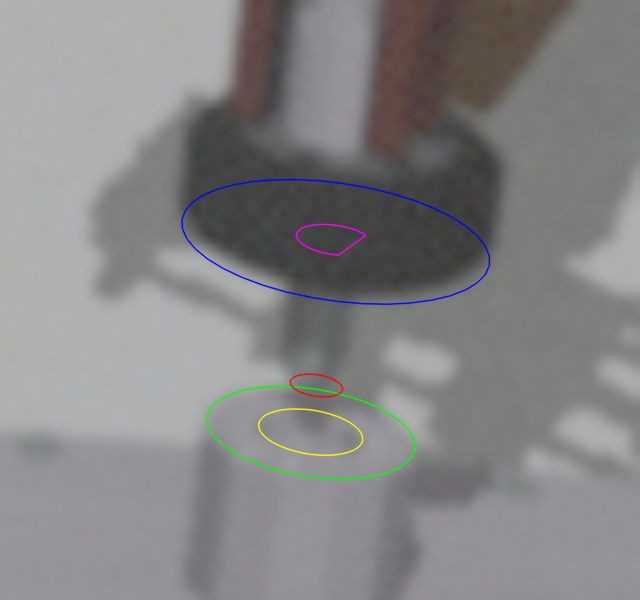

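View pics/n2.png

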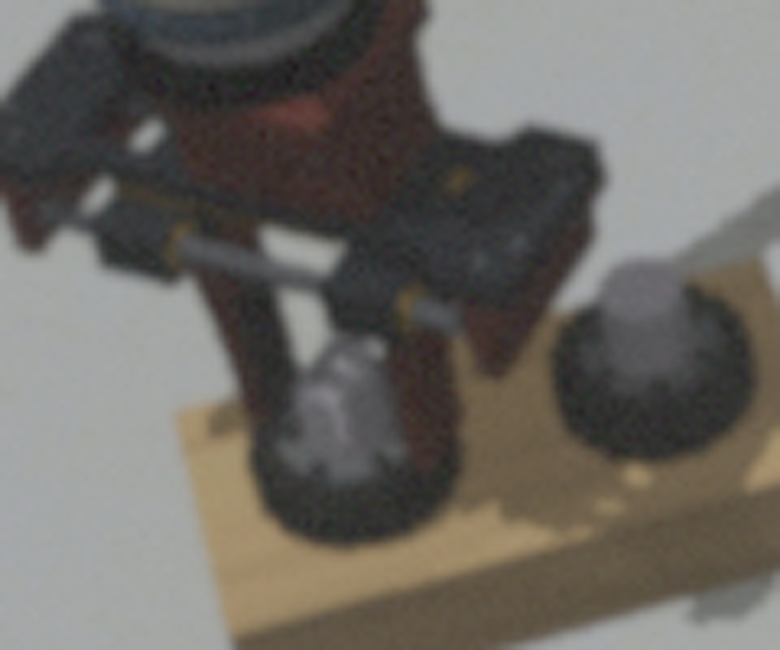

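```bash
python3 - <<'E'
from h import *
phi=57
r=movel(wp(.028,phi),v=.15,until_force=6);print(r,state(phi))
r=movel(wp(.0,phi),v=.05,until_force=7);print(r,state(phi))
E
```

```text
True ('pos', array([ 0.35,  0.15, 27.44]), 'F', array([-1.2,  0.3, -1.7]), 'T', array([ 0.02,  0.46, -0.03]), 'w', 21.4, 't', 37.5583)
True ('pos', array([ 0.24,  0.06, -0.03]), 'F', array([-0.1, -0.5,  5.1]), 'T', array([-0.25,  0.12,  0.03]), 'w', 21.3, 't', 38.1083)
```

```bash
python3 - <<'E'
from h import *
phi=57
command_gripper(.6);print(state(phi))
movel(wp(.06,phi),v=.15);movel(wp(.14,phi),v=.25)
move_pose([.40,.25,.35],quat(toolR(np.eye(3),np.deg2rad(57))));print(get_time())
s=shot("scene",4,"sj");t=shot("top",4,"tj")
M=HR@Rz(np.deg2rad(phi));w=HUB
cu=[(circ(w,M,.014,.052,60,.008),(0,0,255)),(circ(w,M,.032,.024),(255,0,0)),(circ(w,M,.032,0),(0,255,0))]
cv2.imwrite("pics/p.png",np.hstack([overlay("scene",s,415,270,60,75,6.5,cu,.5),overlay("top",t,200,120,60,75,6.5,cu,.5)]))
cv2.imwrite("pics/p2.png",s);print(get_time())
E
```

```text
('pos', array([-0.81, -0.24, -0.22]), 'F', array([ 0.2,  0.2, -0.1]), 'T', array([-0.04,  0.2 , -0.  ]), 'w', 52.6, 't', 38.7833)
40.6167
41.0167
```

View pics/p.png

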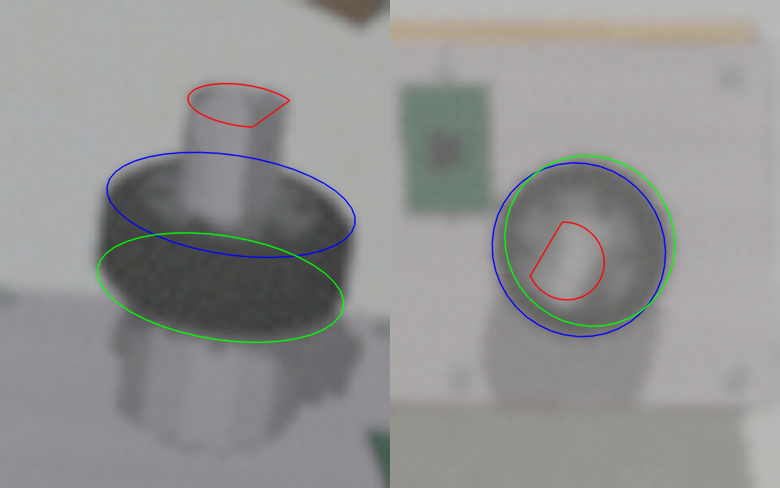

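View pics/p2.png

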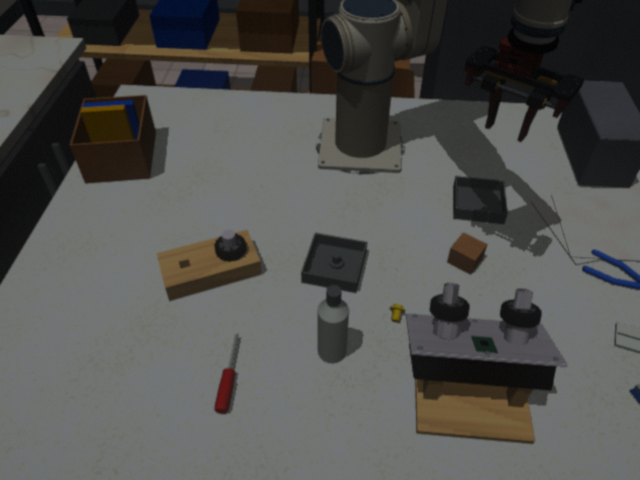

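```bash
python3 - <<'E'
from station import *
print(get_ft_force(),get_time());job_done()
E
```

```text
[ 0.83499948  0.02883798 -0.98724068] 41.0167
the job is handed in; nothing more can be done
```

I put the grey cap in the right-hand tray and threaded the flatted wheel home into the hub. I then released it, backed the arm away and handed the job in at 41 s; the hand-in gives no verdict.

**Last checks**
- **Wheel fit:** it slid in with about 5 N at the end and stopped with its back face 0.0 mm from the hub face by the arm's reading. An axle with mismatched flats would have stopped about 21 mm short.
- **Final pictures:** the wheel matches the projected fully-home pose in both views. In the scene view the cap lies in the tray at (337,262). The other wheel, bottle, screwdriver and box look unmoved, though I judged that by eye and did not measure it.

**What disagreed on the way**
- **Flat on the wrong side:** I first read the wheel's flat 180° wrong. A picture above the hub showed the axle tip 5 mm off, so I put the wheel back in its rack hole, turned the gripper half a turn and regripped before inserting.
- **Early touch in the rack:** on the first reach for the wheel, the force stop tripped at about 5.6 N, slightly below the height I had aimed for. I saw no harm from it.

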